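# Jack up the tube shaker by its lift pad and hold it up

## Robot

A 6-joint arm with a two-finger parallel gripper is mounted at the origin on a cart in front of the work surface, level with it; the furniture and walls round the work are solid. World frame = base frame: x ahead of the robot, y to its left, z up, the work surface at z = 0. Lengths are in m, angles in rad, forces in N, time in s.
With the tool pointing down it reaches from about 0.3 to 0.85 m from the base axis. Payload 4.2 kg.
Tool frame: the origin (TCP) lies between the finger pads; the fingertips stand 22 mm ahead of it and the grasp point (between the pads) lies 3 mm ahead of it; z points along the fingers, y is the line along which they close (so a half turn about z gives the same grasp; the last joint's range is limited). The gripper opens to 91 mm and grips with 3 to 60 N. Pads are 32 mm wide; open, the fingers measure 118 mm over their backs; the gripper's body (76 mm by 178 mm) begins 60 mm behind the grasp point.
Start: joints at [1.225, 0.32, 1.565, -0, 1.257, -0.02], TCP at [0.184, 0.545, 0.208] pointing down, gripper open.
Joint ranges: [-3.11, 3.11], [-0.84, 2.01], [0.21, 2.61], [-1.34, 4.49], [0.05, 2.63], [-2.56, 2.56]. Speed limits (rad/s): [2.57, 2.57, 3.14, 3.14, 3.14, 3.14].

## Interface

Orientations are given as a unit quaternion [w, x, y, z].
In Python, from workcell import status, camera, camera_model, job gives the robot as it stands.
- The arm moves only by the tool send_rows, never from a script. Its argument "commands" is a list that holds one entry, the list of rows, each a list of 5 numbers: the shift along the tool's x, y, z in normalised numbers (1 is 0.75 m), then the turn about the tool's z in parts of the range, where 1.0 means 360 degrees, then the opening, from -1 (shut) to 1 (fully open). A call has 1 to 20 rows; each row is the pose to reach, as a shift and turn from the pose commanded when the call began, along the tool's axes at that moment; what a row does not reach only later rows make up. A row lasts 1/8 s, in which the tool goes at most 62.5 mm and 10.7 degrees, less where a joint would pass 70% of its speed; a pose out of reach is approached as far as the arm can. A call with a gripper value outside its range is refused whole. The fingers move at their own pace and stop on an object; the grip force is fixed at half the most. Time passes only in rows, so rows that repeat a pose let the fingers close. It gives the time, the measured TCP pose, the force, the opening and the grip force at its end, in the units of the state.
- status.observe(): the state, without advancing time (a new reading comes with each control period).
- camera(name): name is "scene" or "top" or "wrist"; returns (picture, depth): 400x640x3 uint8, blue, green, red; 400x640 float32, m along the optical axis (not along the pixel's ray), 0 where there is no reading.
- camera_model(name): a dict with "fx", "fy", "cx", "cy" (pixels), "view" (4x4, takes a point from world to camera coordinates). Camera axes: x right, y down, z forward; pixel columns grow to the right and rows downward; lengths in m; the calibration is good to about 2 mm. The wrist camera is an equidistant fisheye: a pixel r from the principal point sees the ray r / f radians off the axis. A picture is of the moment at which its call begins: read the wrist's pose just before it. camera_model takes no time and is no camera call; for the wrist camera it gives the pose at the moment of the call.
- job.sign_off(): hands the job in; it is judged then, once.
The state is a dict: "time_s": time; "qpos": joint angles; "dq": joint speeds; "tau": joint torques, N m; "position": TCP position; "tcp_rot": TCP orientation; "ft_force": force on the tool from outside, world axes, zero at the start; "torque": the same for the moment, N m; "gripper_width": opening from 0.0 (shut) to 1.0 (fully open); "grasp_force": force on a finger pad.
Only numpy, scipy, OpenCV 4.12 (cv2) and the standard library are available. Lean on these libraries where they do the work, as an engineer would, in place of code of your own. Each camera call takes 0.05 s, during which the arm holds its last target. There are 200 camera calls.

## Task

The tube shaker needs a new foot. First swing its hold-down catch fully aside to the right, then set the small lever jack standing on the worktop with its saddle centred under the shaker's round lift pad, and press the jack's handle fully down so that the saddle lifts that side of the shaker. Finish while still holding the handle down, touching nothing of the shaker, with the other things left where they stand.

Things in the scene. Friction and masses are not known exactly. Their poses are not given: they have to be found in the camera images.
- shaker_base: Fixed bench plate 110 x 190 x 3 mm under the white tube shaker. Origin: plate centre on the worktop; +x away from the robot, +y to its left at yaw 0. The box spans x -55..55, y -93..93, z 20..70 mm; platform and tube block reach z 105, the two tubes (x 15..30, y -65..-20 mm) z 175 mm. The box is hinged along its right-hand edge (y -100, z 20 mm); its left side (+y) can be lifted
- shaker (a joint): tilt of the shaker about its right-hand hinge, rad: 0 resting, grows as its left side is lifted. The lift pad (230 mm from the hinge) rises 2.3 mm per 0.01 rad; it weighs 10 to 16 N there. With the catch hooked it stops hard at 0.03 to 0.04; with the catch aside and the jack fully pumped it reaches about 0.05
- lift_pad (a point): centre of the flat underside of the lift pad: a steel disc 32 mm across and 14 mm thick with a raised ring on its top, on a 30 mm wide arm sticking out of the shaker's left side. At [0, 130, 50] mm in shaker_base, so its underside is 50 mm above the worktop and its centre 37 mm out from the box's side; free worktop underneath
- shaker_catch (a joint): hold-down catch at the shaker's front left, rad: near 0 upright and hooked over the shaker's steel tongue, 0.7 swung fully aside to its stop. It turns about a pivot parallel to shaker_base x, the knob going towards shaker_base -y (right) and down; stays where left (about 1 N at the knob moves it)
- catch_pivot (a point): pivot of the catch lever, fixed at [-91, 50, 16] mm in shaker_base
- catch_knob (a point): centre of the black ball (20 mm) on top of the catch lever; at joint 0 it lies 25 mm to the right (-y) of and 110 mm above the pivot, at 0.7 it is 90 mm to the right and 68 mm above it. The lever below it is a 14 x 10 mm bar. It stands 36 mm in front of the shaker's front face
- jack: loose lever jack, 0.82 kg, steel base plate 215 x 56 x 8 mm. Origin on its underside; its +x points to the saddle end (base plate from x -120 to +95 mm). Grey body block x -20..45, y -18..18, z 8..46 mm: grip it across y at x 15 mm. The saddle is at x 80 mm, the handle slopes up to -x from a pivot at x -10, z 50 mm
- saddle_top (a point): centre of the saddle's flat top, a steel disc 32 mm across, at [80, 0, 38] mm in jack when down (12 mm below the lift pad's underside); rises 24 mm, straight up, when the handle goes fully down
- jack_handle (a joint): jack handle, rad: 0 up (sprung), 0.5 fully down (bar level, against its stop). The saddle rises 48 mm per rad. Pressing at the pad takes 2 N without load and up to 12 N with it; it springs back when let go
- handle_pad (a point): centre of the top of the 32 x 32 x 10 mm rubber pad at the handle's end, 108 mm from the pivot: in jack at about [-102, 0, 106] mm with the handle up, [-118, 0, 55] mm fully down
- microscope: fixed tall microscope left of the work, up to 440 mm high; in the world it fills about x 570..890, y 90..290 mm, and above z 310 mm its eyepieces reach out to x 480 mm at y 100..230 mm: keep the arm clear of it. Origin on the worktop near its middle
- cup: bystander: specimen cup with yellow lid, 64 mm across, 68 mm high; origin at the centre of its underside
- coverslips: bystander: small box with blue lid, 30 x 30 x 20 mm; origin at the centre of its underside
- oil_bottle: bystander: small bottle with black dropper cap, 23 mm across, 74 mm high; origin at the centre of its underside

How it is judged:
On the way, in this order (a step that is already met when the one before it is completed fails the run):
1. the catch is swung fully aside, the shaker still down (value of joint shaker_catch above 0.6 rad and value of joint shaker below 0.012 rad), for 0.2 s.
2. the jack stands on the worktop with its saddle centred under the lift pad, the shaker not yet lifted (horizontal distance between saddle_top and lift_pad below 0.012 m and height (world z) of jack below 0.005 m and angle between jack's own z axis and vertical below 0.06 rad and value of joint shaker below 0.012 rad), for 0.2 s.
At the end, for the whole second after the job is handed in: Robot pressing the jack: handle past 0.45 of 0.5 rad; saddle carries the lift pad (over 3 N, centres within 12 mm); shaker tilted over 0.04 rad; jack flat and still on the worktop; catch aside (over 0.55 rad); robot not touching the shaker; cup, small box and bottle moved under 30 mm (value of joint jack_handle above 0.45 rad and value of joint shaker above 0.04 rad and value of joint shaker_catch above 0.55 rad and horizontal distance between saddle_top and lift_pad below 0.012 m and height (world z) of jack below 0.005 m and angle between jack's own z axis and vertical below 0.06 rad and contact force between jack and shaker_base above 3 N and contact force between any of the fingers, the arm and jack above 1 N and contact force between each of the arm, the fingers and shaker_base below 0.5 N and linear speed of jack below 0.02 m/s and distance of each of cup, coverslips, oil_bottle from where it was at the start of the episode below 0.03 m); the arm keeps its last pose, push and grip.
It fails at once if a bystander is disturbed (moved more than 40 mm) (distance of any of cup, coverslips, oil_bottle from where it was at the start of the episode above 0.04 m).
It fails at once if the jack is tipped over (angle between jack's own z axis and vertical above 0.6 rad).
It also fails if it takes over 64 s, if anything falls off the work surface, if the arm or the gripper's body presses on something with over 40 N, if the wrist force passes 120 N, or if a joint passes its speed limit or range.

## Working session

There is one attempt and no reset: what is moved stays moved. The work goes in short steps, Python scripts to look and compute and a tool call to move; the robot and the scene stay as the last step left them, time stands still between calls to the robot, and variables do not carry over. Pictures are saved under pics/ and viewed, at most 10 in all, crops included, and the job is handed in when it is done.

Besides the shell and the picture viewer there is one more tool, called after "Call:" as name(argument=value, ...) on one line, values as JSON. send_rows: Moves the arm, as the interface text tells. Its arguments: {"type":"object","properties":{"commands":{"type":"array"}},"required":["commands"]}

```bash
mkdir -p pics; ls; cat > h.py <<'E'
import numpy as np, cv2
from workcell import status, camera, camera_model, job
def save(n,f):
    p,d=camera(n); cv2.imwrite(f'pics/{f}.png',p); np.save(f'pics/{f}.npy',d); return p,d
def pt(n,d,u,v):
    m=camera_model(n); z=d[v,u]; T=np.linalg.inv(np.array(m['view']))
    return (T@[ (u-m['cx'])/m['fx']*z,(v-m['cy'])/m['fy']*z,z,1])[:3]
def cloud(n,d):
    m=camera_model(n); T=np.linalg.inv(np.array(m['view']))
    v,u=np.mgrid[:400,:640]
    P=np.stack([(u-m['cx'])/m['fx']*d,(v-m['cy'])/m['fy']*d,d,np.ones_like(d)],-1)@T.T
    return P[...,:3]
E
python3 - <<'E'
from h import *
s=status.observe();print({k:np.round(v,3) for k,v in s.items()})
for n in('scene','top'):
    save(n,n+'1'); print(n,np.round(np.array(camera_model(n)['view']),3),camera_model(n)['fx'])
E
```

```text
pics
{'time_s': np.float64(0.0), 'qpos': array([ 1.225,  0.32 ,  1.566, -0.   ,  1.257, -0.02 ]), 'dq': array([ 0.   , -0.001,  0.001,  0.001, -0.001, -0.001]), 'tau': array([  0.   , -41.245, -23.197,   0.073,   0.046,  -0.   ]), 'position': array([0.184, 0.544, 0.207]), 'tcp_rot': array([-0.   ,  0.162,  0.987, -0.001]), 'ft_force': array([-0.47 ,  0.526, -0.201]), 'torque': array([-0.039, -0.023,  0.01 ]), 'grasp_force': np.float64(0.0), 'gripper_width': np.float64(0.998)}
scene [[ 0.501 -0.866  0.013 -0.41 ]
 [-0.587 -0.351 -0.729  0.344]
 [ 0.636  0.357 -0.684  0.861]
 [ 0.     0.     0.     1.   ]] 372.3992907971735
top [[ 0.000e+00 -1.000e+00  5.000e-03 -1.390e-01]
 [-9.900e-01 -1.000e-03 -1.430e-01  5.710e-01]
 [ 1.430e-01 -5.000e-03 -9.900e-01  1.315e+00]
 [ 0.000e+00  0.000e+00  0.000e+00  1.000e+00]] 503.0488577318544
```

View pics/top1.png

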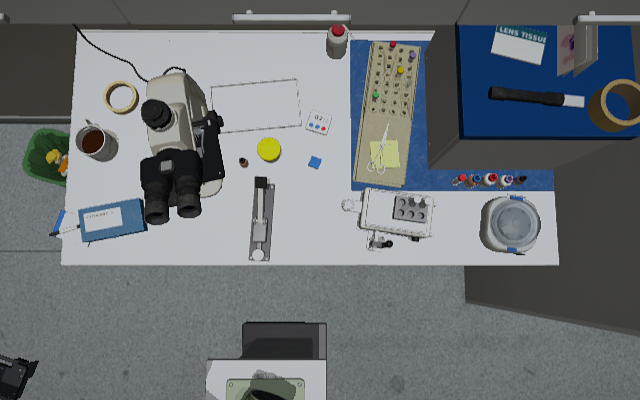

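View pics/scene1.png

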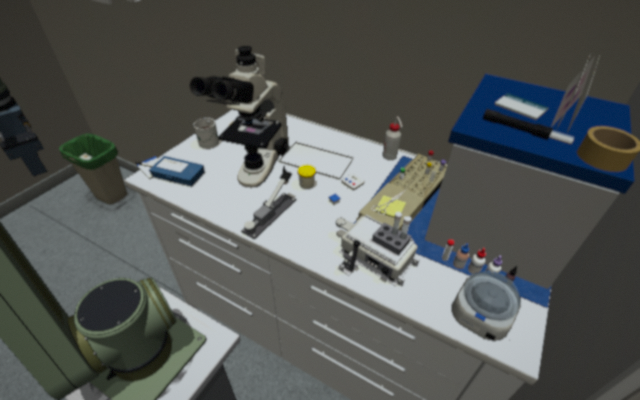

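The top view shows the jack with its saddle near (258,255) and handle pad near (261,183). The shaker's lift pad is near (349,205) and the catch knob near (388,243). The cup is at (269,149), the bottle at (243,161) and the box at (315,162). I'll enlarge and measure.

```bash
python3 - <<'E'
from h import *
p=cv2.imread('pics/top1.png'); d=np.load('pics/top1.npy')
c=cv2.resize(p[130:270,230:450],None,fx=3.6,fy=3.6,interpolation=cv2.INTER_CUBIC); cv2.imwrite('pics/crop1.png',c)
for n,u,v in [('saddle',258,255),('hpad',261,183),('lift',349,205),('knob',388,243),('cup',269,149),('box',315,162),('oil',243,161),('table',300,220),('body',260,225)]:
    print(n,np.round(pt('top',d,u,v),3))
P=cloud('top',d)
# jack base / shaker box rect fits
def rect(m,n):
    q=P[m][:,:2].astype(np.float32)*1000; r=cv2.minAreaRect(q); print(n,len(q),r)
u=np.arange(640)[None]+0*np.arange(400)[:,None]; v=np.arange(400)[:,None]+0*u
reg=(u>240)&(u<285)&(v>175)&(v<265)
for a,b in((.004,.015),(.03,.044),(.04,.052),(.09,.12)): rect(reg&(P[...,2]>a)&(P[...,2]<b),f'jack{a}')
reg=(u>335)&(u<445)&(v>180)&(v<255)
for a,b in((.055,.068),(.066,.074),(.1,.115),(.115,.14)): rect(reg&(P[...,2]>a)&(P[...,2]<b),f'shk{a}')
E
```

```text
saddle [0.426 0.02  0.041]
hpad [0.609 0.008 0.105]
lift [ 0.558 -0.221  0.063]
knob [ 0.453 -0.313  0.133]
cup [ 0.708 -0.008  0.069]
box [ 0.684 -0.131  0.019]
oil [0.677 0.062 0.06 ]
table [ 0.524 -0.09   0.002]
body [0.506 0.016 0.043]
jack0.004 944 ((526.25830078125, 12.929374694824219), (243.74314880371094, 119.38436889648438), 1.1973506212234497)
jack0.03 216 ((470.96649169921875, 18.7441349029541), (36.381656646728516, 115.13756561279297), 87.05762481689453)
jack0.04 275 ((471.5319519042969, 18.87706756591797), (36.111236572265625, 111.4963607788086), 86.70553588867188)
jack0.09 186 ((601.2720947265625, 11.050382614135742), (32.03258514404297, 52.83681106567383), 87.73201751708984)
shk0.055 602 ((523.5230712890625, -318.2568359375), (239.0833282470703, 153.3734893798828), 82.30310821533203)
shk0.066 430 ((524.4898071289062, -317.92767333984375), (233.95956420898438, 147.6231689453125), 81.70960998535156)
shk0.1 497 ((506.3740234375, -367.3463439941406), (88.51982116699219, 143.799560546875), 75.40108489990234)
shk0.115 75 ((506.2723083496094, -349.166015625), (35.398616790771484, 142.13026428222656), 49.22812271118164)
```

View pics/crop1.png

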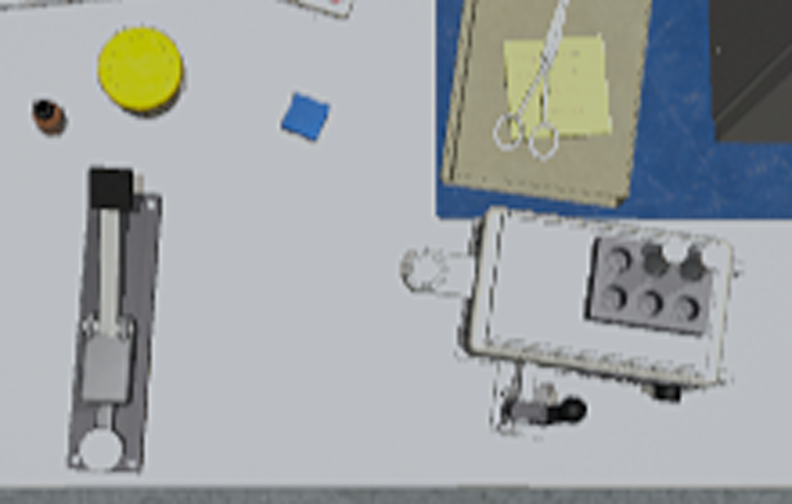

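The enlarged crop shows the saddle at (101,450), handle pad at (111,187), lift pad at (426,270) and knob at (573,408). A dark switch sits at (665,393) on the shaker's front. I'll refine these, cross-check with the scene camera and prepare a move planner.

```bash
cat >> h.py <<'E'
from scipy.spatial.transform import Rotation as R
def plan(tgts):
    "tgts: list of (x,y,z,yang) with yang=world angle of tool y, deg -> shifts in present tool axes; turn unwrapped near 0"
    s=status.observe(); w,x,y,z=s['tcp_rot']; r=R.from_quat([x,y,z,w]); M=r.as_matrix()
    a=np.degrees(np.arctan2(M[1,1],M[0,1])); print('pos',np.round(s['position'],4),'yang',round(a,1),'q6',round(s['qpos'][5],2),'t',round(s['time_s'],2),'F',np.round(s['ft_force'],1),'w',round(float(s['gripper_width']),3))
    for t in tgts:
        e=np.array(t[:3])-s['position']; print(t,'->',np.round(M.T@e*1000,1),'turn',round(a-t[3],1))
E
python3 - <<'E'
from h import *
p,ds=save('scene','scene2'); d=np.load('pics/top1.npy'); P=cloud('top',d); S=cloud('scene',ds)
for nm,Q in(('top',P),('scene',S)):
    def box(n,x0,x1,y0,y1,z0,z1):
        m=(Q[...,0]>x0)&(Q[...,0]<x1)&(Q[...,1]>y0)&(Q[...,1]<y1)&(Q[...,2]>z0)&(Q[...,2]<z1); q=Q[m]
        if len(q): print(nm,n,len(q),'min',q.min(0).round(3),'max',q.max(0).round(3),'med',np.median(q,0).round(3))
        return q
    box('lift',.53,.59,-.245,-.195,.055,.08)
    box('knob',.43,.475,-.335,-.295,.12,.15)
    box('sw',.42,.48,-.42,-.345,.02,.2)
    box('left of knob',.42,.475,-.298,-.24,.01,.2)
    box('saddle',.40,.445,-.01,.05,.03,.05)
    q=box('body',.46,.525,-.015,.05,.042,.05); print(cv2.minAreaRect(q[:,:2].astype(np.float32)*1000))
    box('hpad',.585,.63,-.02,.04,.09,.12)
    q=box('front edge',.46,.53,-.42,-.27,.066,.074)
    q=box('base',.40,.64,-.05,.06,.005,.011); print(cv2.minAreaRect(q[:,:2].astype(np.float32)*1000))
plan([(.447,-.270,.2,-98),(.447,-.270,.122,-98)])
E
```

```text
top lift 171 min [ 0.542 -0.245  0.055] max [ 0.574 -0.203  0.071] med [ 0.558 -0.224  0.064]
top knob 47 min [ 0.446 -0.323  0.124] max [ 0.461 -0.306  0.139] med [ 0.453 -0.314  0.131]
top sw 73 min [ 0.464 -0.419  0.032] max [ 0.48  -0.369  0.075] med [ 0.476 -0.398  0.056]
top left of knob 104 min [ 0.441 -0.298  0.011] max [ 0.474 -0.274  0.063] med [ 0.458 -0.286  0.043]
top saddle 110 min [0.413 0.007 0.03 ] max [0.443 0.037 0.045] med [0.429 0.022 0.038]
top body 216 min [ 0.463 -0.001  0.042] max [0.525 0.037 0.05 ] med [0.487 0.018 0.046]
((493.9963684082031, 17.544870376586914), (36.0088005065918, 60.2542839050293), 86.42266845703125)
top hpad 178 min [ 0.585 -0.005  0.09 ] max [0.628 0.027 0.117] med [0.61  0.011 0.105]
top front edge 98 min [ 0.478 -0.419  0.066] max [ 0.53  -0.27   0.074] med [ 0.491 -0.346  0.069]
top base 668 min [ 0.403 -0.05   0.005] max [0.636 0.06  0.011] med [0.54  0.003 0.008]
((519.5606689453125, 5.068042755126953), (231.8167724609375, 108.62468719482422), 0.26683691143989563)
scene lift 111 min [ 0.536 -0.245  0.055] max [ 0.569 -0.205  0.066]
[... 484 characters left out ...]
7 0.016 0.044]
((490.6788024902344, 15.602554321289062), (34.31591796875, 61.55344009399414), 86.15005493164062)
scene hpad 105 min [ 0.586 -0.007  0.09 ] max [0.622 0.025 0.113] med [0.604 0.008 0.102]
scene front edge 114 min [ 0.474 -0.42   0.066] max [ 0.529 -0.272  0.074] med [ 0.486 -0.357  0.067]
scene base 332 min [ 0.408 -0.018  0.005] max [0.624 0.048 0.011] med [0.543 0.002 0.007]
((515.7844848632812, 12.426485061645508), (57.94766616821289, 214.4581298828125), 85.7361068725586)
pos [0.1839 0.5444 0.2069] yang 71.3 q6 -0.02 t 0.15 F [ 0.2  1.  -0.4] w 0.999
(0.447, -0.27, 0.2, -98) -> [-509.9 -687.3    7.8] turn 169.3
(0.447, -0.27, 0.122, -98) -> [-509.9 -687.2   85.8] turn 169.3
```

The manual's scale: shifts go in shares of 0.75 m and turns go in shares of 360 degrees. Converting my numbers, -687 mm is -0.916, -510 mm is -0.68, 169 degrees is 0.4694.

Call:
send_rows(commands=[[[-0.68,-0.916,0.0107,0.4694,-1],[-0.68,-0.916,0.0107,0.4694,-1],[-0.68,-0.916,0.0107,0.4694,-1],[-0.68,-0.916,0.0107,0.4694,-1],[-0.68,-0.916,0.0107,0.4694,-1],[-0.68,-0.916,0.0107,0.4694,-1],[-0.68,-0.916,0.0107,0.4694,-1],[-0.68,-0.916,0.0107,0.4694,-1],[-0.68,-0.916,0.0107,0.4694,-1],[-0.68,-0.916,0.0107,0.4694,-1],[-0.68,-0.916,0.0107,0.4694,-1],[-0.68,-0.916,0.0107,0.4694,-1],[-0.68,-0.916,0.0107,0.4694,-1],[-0.68,-0.916,0.0107,0.4694,-1],[-0.68,-0.916,0.0107,0.4694,-1],[-0.68,-0.916,0.0107,0.4694,-1],[-0.68,-0.916,0.0107,0.4694,-1],[-0.68,-0.916,0.0107,0.4694,-1]]])

```text
time_s: 2.4
position: [0.4472, -0.2691, 0.1994]
tcp_rot: [-0.0, 0.998, -0.066, -0.0]
ft_force: [0.1, 0.5, 0.1]
gripper_width: 0.003
grasp_force: 0.0
```

```bash
python3 - <<'E'
from h import *
plan([(.446,-.270,.120,-98),(.444,-.295,.120,-98),(.439,-.330,.110,-98),(.434,-.360,.092,-98)])
E
```

```text
pos [ 0.4472 -0.2691  0.1994] yang -97.5 q6 1.14 t 2.4 F [0.1 0.5 0.1] w 0.003
(0.446, -0.27, 0.12, -98) -> [-1.1  1.  79.4] turn 0.5
(0.444, -0.295, 0.12, -98) -> [ 0.2 26.1 79.4] turn 0.5
(0.439, -0.33, 0.11, -98) -> [-0.1 61.4 89.4] turn 0.5
(0.434, -0.36, 0.092, -98) -> [ -1.1  91.9 107.4] turn 0.5
```

Converted, 99 mm is 0.132, 96 mm is 0.128.

Call:
send_rows(commands=[[[0,0,0.0467,0,-1],[0,0,0.0907,0,-1],[0,0.0133,0.0907,0,-1],[0,0.0267,0.0907,0,-1],[0,0.04,0.092,0,-1],[0,0.0533,0.0947,0,-1],[0,0.0667,0.0973,0,-1],[0,0.08,0.1027,0,-1],[0,0.0907,0.1093,0,-1],[0,0.1,0.116,0,-1],[0,0.108,0.1227,0,-1],[0,0.1147,0.128,0,-1],[0,0.1187,0.132,0,-1],[0,0.1187,0.132,0,-1]]])

```text
time_s: 4.15
position: [0.4355, -0.3626, 0.1029]
tcp_rot: [0.005, 0.998, -0.066, 0.001]
ft_force: [-5.1, -8.5, 10.4]
gripper_width: 0.006
grasp_force: 5.5
```

```bash
python3 - <<'E'
from h import *
plan([])
p,d=save('scene','s3'); cv2.imwrite('pics/s3c.png',cv2.resize(p[200:300,310:430],None,fx=5,fy=5,interpolation=cv2.INTER_CUBIC))
E
```

```text
pos [ 0.4355 -0.3626  0.1029] yang -97.6 q6 1.0 t 4.15 F [-5.1 -8.5 10.4] w 0.006
```

View pics/s3c.png

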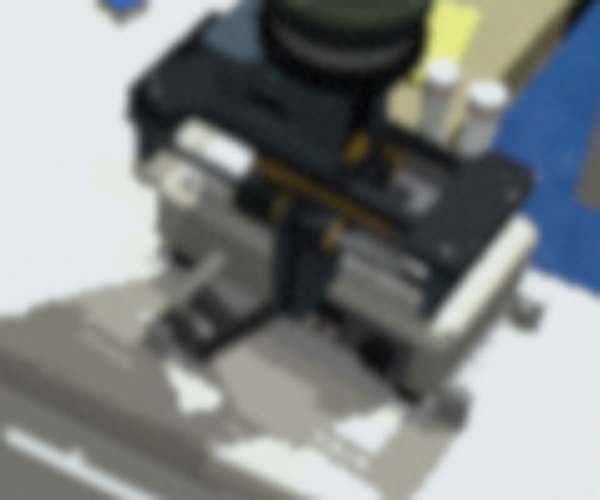

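The picture shows the lever (200,340)→(300,300) running under the fingers, with the knob hidden. I'll lift off and check.

Converted, -180 mm is -0.24, -160 mm is -0.2133.

Call:
send_rows(commands=[[[0,0,-0.04,0,-1],[0,0,-0.0933,0,-1],[0,-0.0533,-0.1333,0,-1],[0,-0.1333,-0.1333,0,-1],[0,-0.2133,-0.1333,0,-1],[0,-0.24,-0.1333,0,-1],[0,-0.24,-0.1333,0,-1]]])

```text
time_s: 5.08
position: [0.4595, -0.1781, 0.2003]
tcp_rot: [-0.0, 0.998, -0.066, -0.0]
ft_force: [0.1, 0.0, -0.5]
gripper_width: 0.008
grasp_force: 0.0
```

```bash
python3 - <<'E'
from h import *
plan([])
for n,(a,b,c,e) in {'scene':(200,300,310,430),'top':(170,270,330,450)}.items():
    p,d=save(n,n+'4'); cv2.imwrite(f'pics/{n}4c.png',cv2.resize(p[a:b,c:e],None,fx=3.3,fy=5,interpolation=cv2.INTER_CUBIC))
    Q=cloud(n,d); m=(Q[...,0]>.40)&(Q[...,0]<.465)&(Q[...,1]>-.42)&(Q[...,1]<-.25)&(Q[...,2]>.07)&(Q[...,2]<.2); q=Q[m]; print(n,len(q),q.min(0),q.max(0),q[q[:,2].argmax()])
a=cv2.imread('pics/scene4c.png');b=cv2.imread('pics/top4c.png');cv2.imwrite('pics/c4.png',np.hstack([a,b]))
E
```

```text
pos [ 0.4595 -0.1781  0.2003] yang -97.5 q6 1.31 t 5.08 F [ 0.1  0.  -0.5] w 0.008
scene 77 [ 0.43253333 -0.36913945  0.07067311] [ 0.44885483 -0.33931471  0.10992467] [ 0.4430124  -0.36230978  0.10992467]
top 86 [ 0.43713282 -0.36798444  0.07004357] [ 0.45676126 -0.33460703  0.11216741] [ 0.44670126 -0.35596812  0.11216741]
```

View pics/c4.png

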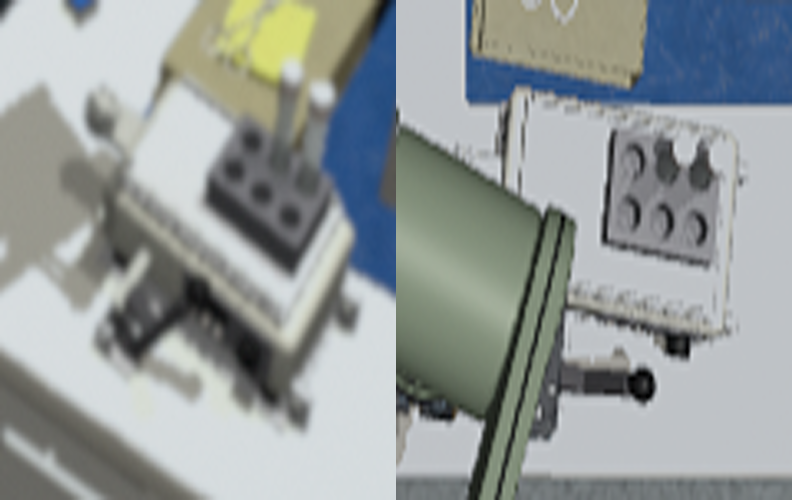

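The knob is at the top view's (640,385), at about y -0.36 and z 0.10 to 0.11. The catch is only about 0.45 rad aside because the fingers rode over it, so I'll press the knob down from above.

```bash
python3 - <<'E'
from h import *
plan([(.440,-.368,.20,-98),(.440,-.368,.140,-98),(.440,-.370,.112,-98)])
E
```

```text
pos [ 0.4595 -0.1798  0.2003] yang -97.7 q6 1.31 t 5.17 F [-0.2  0.1 -0.3] w 0.006
(0.44, -0.368, 0.2, -98) -> [  5.8 189.2   0.4] turn 0.3
(0.44, -0.368, 0.14, -98) -> [  5.8 189.1  60.4] turn 0.3
(0.44, -0.37, 0.112, -98) -> [  6.  191.1  88.4] turn 0.3
```

Converted, 192 mm is 0.256, 191 mm is 0.2547.

Call:
send_rows(commands=[[[0.008,0.0827,0,0,-1],[0.008,0.1653,0,0,-1],[0.008,0.2507,0,0,-1],[0.008,0.2507,0.04,0,-1],[0.008,0.2507,0.08,0,-1],[0.008,0.252,0.0907,0,-1],[0.008,0.2533,0.0987,0,-1],[0.008,0.2547,0.1053,0,-1],[0.008,0.256,0.1107,0,-1],[0.008,0.256,0.1147,0,-1],[0.008,0.256,0.1147,0,-1]]])

```text
time_s: 6.55
position: [0.4398, -0.3701, 0.1145]
tcp_rot: [-0.0, 0.998, -0.067, 0.0]
ft_force: [-0.3, 0.9, 0.6]
gripper_width: 0.006
grasp_force: 0.0
```

Call:
send_rows(commands=[[[0,0,0.0027,0,-1],[0,0,0.0053,0,-1],[0,0,0.0053,0,-1]]])

```text
time_s: 6.92
position: [0.4397, -0.3701, 0.1103]
tcp_rot: [-0.0, 0.998, -0.067, -0.0]
ft_force: [-0.7, 0.7, -0.4]
gripper_width: 0.006
grasp_force: 0.0
```

Converted, 4 mm is 0.0053, 2 mm is 0.0027.

Call:
send_rows(commands=[[[0,0,0.0027,0,-1],[0,0,0.0053,0,-1],[0,0,0.0053,0,-1]]])

```text
time_s: 7.3
position: [0.4397, -0.3701, 0.1063]
tcp_rot: [-0.0, 0.998, -0.067, -0.0]
ft_force: [0.0, -0.0, -0.1]
gripper_width: 0.007
grasp_force: 0.0
```

```bash
python3 - <<'E'
from h import *
plan([])
for n in('scene','top'):
    p,d=save(n,n+'5'); Q=cloud(n,d)
    u=camera_model(n); V=np.array(u['view'])
    for a in [(.444,-.377,.084),(.444,-.36,.1)]:
        c=V@[*a,1]; print(n,c[0]/c[2]*u['fx']+u['cx'],c[1]/c[2]*u['fy']+u['cy'])
p=cv2.imread('pics/scene5.png'); cv2.imwrite('pics/s5c.png',cv2.resize(p[220:300,320:420],None,fx=7,fy=7,interpolation=cv2.INTER_CUBIC))
E
```

```text
pos [ 0.4397 -0.3701  0.1063] yang -97.7 q6 0.98 t 7.3 F [ 0.  -0.  -0.1] w 0.007
scene 375.3470431785205 264.4802350559247
scene 369.9181342263473 257.8509649684047
top 410.2669952784411 247.64343390082928
top 404.77265399269777 247.32160774460985
```

View pics/s5c.png

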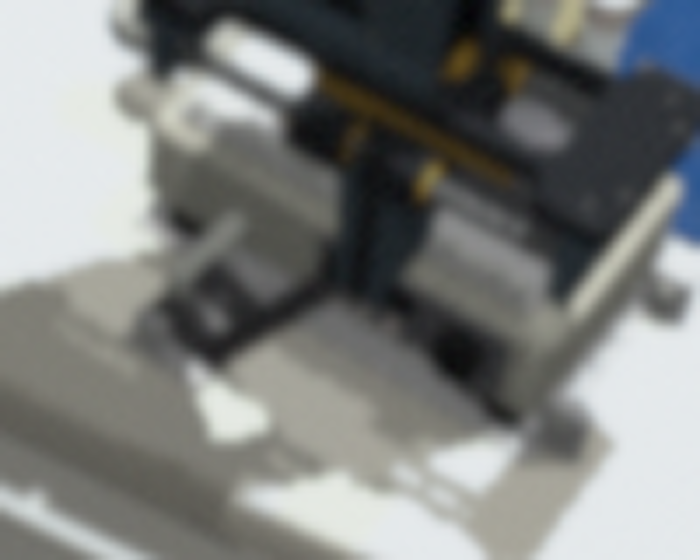

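The lever (200,330)→(335,270) disappears behind the fingers and there is no contact force. I'll lift off and measure the knob again.

Converted, -180 mm is -0.24, -120 mm is -0.16.

Call:
send_rows(commands=[[[0,0,-0.0533,0,-1],[0,0,-0.1333,0,-1],[0,-0.08,-0.1333,0,-1],[0,-0.16,-0.1333,0,-1],[0,-0.24,-0.1333,0,-1],[0,-0.24,-0.1333,0,-1]]])

```text
time_s: 8.15
position: [0.4639, -0.1885, 0.2069]
tcp_rot: [-0.0, 0.998, -0.064, 0.0]
ft_force: [0.6, -0.6, 0.0]
gripper_width: 0.006
grasp_force: 0.0
```

```bash
python3 - <<'E'
from h import *
plan([])
from scipy.spatial.transform import Rotation as R
for n in('top','scene'):
    p,d=save(n,n+'6'); Q=cloud(n,d); dark=p.max(-1)<70
    m=(Q[...,0]>.41)&(Q[...,0]<.462)&(Q[...,1]>-.42)&(Q[...,1]<-.25)&(Q[...,2]>.03)&(Q[...,2]<.15); q=Q[m]
    o=q[q[:,2]>q[:,2].max()-.012]; print(n,len(q),'top-most',o.mean(0).round(4),q[:,2].max().round(4),'right-most',q[q[:,1].argmin()].round(4))
    for y in np.arange(-.39,-.29,.01):
        k=q[abs(q[:,1]-y)<.005]
        if len(k): print(round(y,3),k[:,2].max().round(4),k[:,0].min().round(4),k[:,0].max().round(4))
    u=camera_model(n); V=np.array(u['view'])
p=cv2.imread('pics/top6.png')[225:265,370:430];s=cv2.imread('pics/scene6.png')[235:285,325:400]
z=lambda i:cv2.resize(i,(395,265),interpolation=cv2.INTER_CUBIC)
cv2.imwrite('pics/c6.png',np.hstack([z(p),z(s)]))
E
```

```text
pos [ 0.4639 -0.1885  0.2069] yang -97.4 q6 1.29 t 8.15 F [ 0.6 -0.6  0. ] w 0.006
top 141 top-most [ 0.4468 -0.3574  0.1062] 0.1108 right-most [ 0.4447 -0.3677  0.1031]
-0.37 0.1049 0.4447 0.4522
-0.36 0.1108 0.4372 0.455
-0.35 0.1105 0.4392 0.4561
-0.34 0.0856 0.4431 0.4569
-0.33 0.0698 0.4442 0.4577
-0.32 0.0509 0.4449 0.4584
-0.31 0.0482 0.4528 0.4528
scene 213 top-most [ 0.4401 -0.3605  0.1051] 0.1113 right-most [ 0.4617 -0.4069  0.0478]
-0.39 0.0524 0.4595 0.4619
-0.37 0.1079 0.4375 0.4465
-0.36 0.1113 0.4325 0.4464
-0.35 0.1058 0.4372 0.448
-0.34 0.0811 0.4378 0.4513
-0.33 0.0614 0.4398 0.4533
-0.32 0.0506 0.44 0.4526
-0.31 0.0545 0.4423 0.4572
-0.3 0.0556 0.4437 0.4559
-0.29 0.0468 0.4432 0.4597
```

View pics/c6.png

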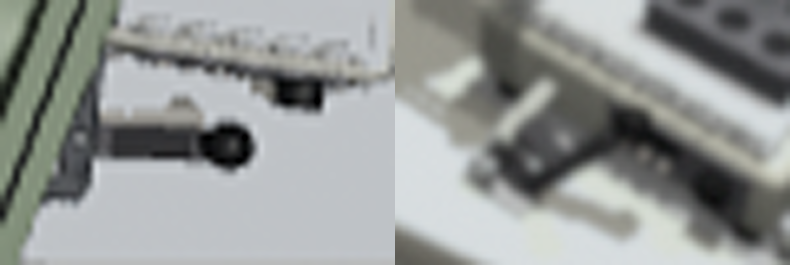

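The knob hasn't moved: it is still at about (0.444, -0.359), top z 0.111, so the narrow closed fingertips slipped past it. I'll open the fingers slightly to cradle the ball in the gap and follow its arc.

```bash
python3 - <<'E'
from h import *
plan([(.4435,-.359,.205,-98),(.4435,-.359,.130,-98),(.4425,-.368,.121,-98),(.4415,-.378,.107,-98)])
E
```

```text
pos [ 0.464  -0.1917  0.2068] yang -97.6 q6 1.29 t 8.25 F [-0.8 -0.3  0.4] w 0.005
(0.4435, -0.359, 0.205, -98) -> [  1.7 168.5   2. ] turn 0.4
(0.4435, -0.359, 0.13, -98) -> [  1.6 168.5  77. ] turn 0.4
(0.4425, -0.368, 0.121, -98) -> [  1.8 177.5  86. ] turn 0.4
(0.4415, -0.378, 0.107, -98) -> [  2.1 187.5 100. ] turn 0.4
```

Converted, 187 mm is 0.2493, 177 mm is 0.236.

Call:
send_rows(commands=[[[0.0027,0.0827,0,0,-0.65],[0.0027,0.1653,0,0,-0.65],[0.0027,0.224,0,0,-0.65],[0.0027,0.224,0.0533,0,-0.65],[0.0027,0.224,0.0907,0,-0.65],[0.0027,0.224,0.0987,0,-0.65],[0.0027,0.224,0.1053,0,-0.65],[0.0027,0.228,0.1093,0,-0.65],[0.0027,0.232,0.112,0,-0.65],[0.0027,0.236,0.116,0,-0.65],[0.0027,0.24,0.1213,0,-0.65],[0.0027,0.244,0.1253,0,-0.65],[0.0027,0.2467,0.1293,0,-0.65],[0.0027,0.2493,0.132,0,-0.65],[0.0027,0.2493,0.1333,0,-0.65]]])

```text
time_s: 10.12
position: [0.4408, -0.3775, 0.1063]
tcp_rot: [-0.0, 0.998, -0.067, -0.0]
ft_force: [1.0, 0.5, 0.3]
gripper_width: 0.175
grasp_force: 0.0
```

Converted, 7 mm is 0.0093, 6 mm is 0.008.

Call:
send_rows(commands=[[[0,0.0027,0.0027,0,-0.65],[0,0.0053,0.0053,0,-0.65],[0,0.008,0.0093,0,-0.65],[0,0.008,0.0093,0,-0.65]]])

```text
time_s: 10.62
position: [0.4399, -0.3834, 0.0992]
tcp_rot: [-0.0, 0.998, -0.067, -0.0]
ft_force: [0.1, 0.0, -0.1]
gripper_width: 0.179
grasp_force: 0.0
```

Converted, -190 mm is -0.2533, -180 mm is -0.24.

Call:
send_rows(commands=[[[0,0,-0.0533,0,-0.65],[0,0,-0.1333,0,-0.65],[0,-0.08,-0.1333,0,-0.65],[0,-0.16,-0.1333,0,-0.65],[0,-0.24,-0.1333,0,-0.65],[0,-0.2533,-0.1333,0,-0.65]]])

```text
time_s: 11.38
position: [0.4653, -0.1921, 0.1998]
tcp_rot: [-0.0, 0.998, -0.065, 0.0]
ft_force: [-1.1, -0.8, 0.3]
gripper_width: 0.179
grasp_force: 0.0
```

```bash
python3 - <<'E'
from h import *
plan([])
for n in('top','scene'):
    p,d=save(n,n+'7'); Q=cloud(n,d)
    m=(Q[...,0]>.41)&(Q[...,0]<.458)&(Q[...,1]>-.42)&(Q[...,1]<-.25)&(Q[...,2]>.03)&(Q[...,2]<.15); q=Q[m]
    o=q[q[:,2]>q[:,2].max()-.012]; print(n,len(q),'top-most',o.mean(0).round(4),q[:,2].max().round(4))
E
```

```text
pos [ 0.4653 -0.1921  0.1998] yang -97.4 q6 1.29 t 11.38 F [-1.1 -0.8  0.3] w 0.179
top 135 top-most [ 0.4472 -0.3575  0.1069] 0.1128
scene 192 top-most [ 0.4399 -0.3607  0.1041] 0.1097
```

The knob is unmoved at the same spot, so the fingers slid over the ball. I'll push lower instead, with closed fingers on the bar below the knob, in small steps and watching force. First I check the tongue's height.

```bash
python3 - <<'E'
from h import *
Q=cloud('top',np.load('pics/top7.npy')); p=cv2.imread('pics/top7.png')
for v in range(234,252,2): print(v,' '.join(f'{u}:{Q[v,u,0]*1e3:.0f},{Q[v,u,1]*1e3:.0f},{Q[v,u,2]*1e3:.0f}' for u in range(384,414,3)))
plan([(.441,-.300,.2,-98),(.441,-.300,.105,-98)])
E
```

```text
234 384:440,-241,590 387:486,-330,-4 390:486,-339,-4 393:486,-346,1 396:485,-354,5 399:482,-354,54 402:481,-361,60 405:481,-369,55 408:481,-376,62 411:481,-384,63
236 384:437,-241,590 387:480,-329,1 390:480,-338,-2 393:480,-346,1 396:480,-355,-2 399:480,-362,4 402:480,-371,-0 405:480,-379,2 408:480,-387,1 411:477,-388,41
238 384:452,-277,325 387:475,-330,-2 390:475,-338,-0 393:475,-347,-4 396:475,-355,-3 399:475,-363,-0 402:475,-370,2 405:475,-379,1 408:475,-388,-2 411:474,-394,9
240 384:448,-276,326 387:469,-329,0 390:469,-338,-4 393:469,-346,0 396:469,-354,-1 399:469,-362,2 402:470,-372,-6 405:469,-379,-0 408:469,-387,-2 411:469,-395,2
242 384:443,-276,332 387:464,-329,2 390:464,-338,-6 393:463,-345,6 396:464,-355,-4 399:464,-363,-4 402:464,-371,-1 405:464,-379,1 408:464,-387,-0 411:464,-396,-1
244 384:439,-276,328 387:456,-323,44 390:455,-329,57 393:454,-335,68 396:454,-342,74 399:453,-348,85 402:452,-353,103 405:452,-360,105 408:458,-387,2 411:458,-395,-1
246 384:435,-276,330 387:450,-323,46 390:450,-329,57 393:449,-335,66 396:449,-341,77 399:448,-346,94 402:447,-353,102 405:447,-359,111 408:447,-367,105 411:453,-395,-2
248 384:431,-277,324 387:445,-323,39 390:444,-329,57 393:444,-335,66 396:443,-341,78 399:443,-347,90 402:442,-352,104 405:442,-359,109 408:447,-386,3 411:447,-395,-2
250 384:427,-276,327 387:442,-329,0 390:442,-337,-3 393:442,-345,3 396:442,-353,0 399:442,-361,4 402:442,-370,3 405:442,-378,-0 408:442,-387,-3 411:442,-396,-5
pos [ 0.4656 -0.1944  0.1998] yang -97.5 q6 1.28 t 11.47 F [-0.1 -1.  -0.1] w 0.18
(0.441, -0.3, 0.2, -98) -> [-10.5 108.   -0.2] turn 0.5
(0.441, -0.3, 0.105, -98) -> [-10.6 107.9  94.8] turn 0.5
```

Converted, 130 mm is 0.1733, 125 mm is 0.1667.

Call:
send_rows(commands=[[[-0.0133,0.08,0,0,-1],[-0.0133,0.1493,0,0,-1],[-0.0133,0.1507,0.04,0,-1],[-0.0133,0.1507,0.0933,0,-1],[-0.0133,0.1507,0.1307,0,-1],[-0.0133,0.1587,0.1307,0,-1],[-0.0133,0.1667,0.1307,0,-1],[-0.0133,0.1733,0.1307,0,-1]]])

```text
time_s: 12.48
position: [0.4389, -0.3242, 0.103]
tcp_rot: [0.001, 0.998, -0.067, 0.001]
ft_force: [0.2, 0.2, -0.5]
gripper_width: 0.005
grasp_force: 0.0
```

Call:
send_rows(commands=[[[0,0.0053,0,0,-1],[0,0.0107,0.0013,0,-1],[0,0.016,0.0027,0,-1]]])

```text
time_s: 12.85
position: [0.4366, -0.3347, 0.0996]
tcp_rot: [0.0, 0.998, -0.067, 0.0]
ft_force: [0.9, 0.5, 0.4]
gripper_width: 0.003
grasp_force: 0.0
```

Converted, 6 mm is 0.008, 3 mm is 0.004.

Call:
send_rows(commands=[[[0,0.004,0.0013,0,-1],[0,0.008,0.0027,0,-1]]])

```text
time_s: 13.1
position: [0.4357, -0.3405, 0.0974]
tcp_rot: [-0.0, 0.998, -0.067, -0.0]
ft_force: [0.5, 0.6, 0.2]
gripper_width: 0.004
grasp_force: 0.0
```

Converted, 6 mm is 0.008, 3 mm is 0.004.

Call:
send_rows(commands=[[[0,0.004,0.0013,0,-1],[0,0.008,0.0013,0,-1],[0,0.008,0.0013,0,-1]]])

```text
time_s: 13.48
position: [0.4349, -0.3466, 0.0965]
tcp_rot: [0.0, 0.998, -0.067, -0.0]
ft_force: [-0.1, -0.6, 0.0]
gripper_width: 0.001
grasp_force: 0.0
```

Converted, 6 mm is 0.008, 3 mm is 0.004.

Call:
send_rows(commands=[[[0,0.004,0.0013,0,-1],[0,0.008,0.0013,0,-1],[0,0.008,0.0013,0,-1]]])

```text
time_s: 13.85
position: [0.4341, -0.3527, 0.0956]
tcp_rot: [0.0, 0.998, -0.067, 0.0]
ft_force: [0.2, -0.0, -0.5]
gripper_width: 0.003
grasp_force: 0.1
```

```bash
python3 - <<'E'
from h import *
plan([])
n='scene'
p,d=save(n,n+'8'); Q=cloud(n,d); V=camera_model(n)
m=(Q[...,0]>.41)&(Q[...,0]<.47)&(Q[...,1]>-.42)&(Q[...,1]<-.25)&(Q[...,2]>.03)&(Q[...,2]<.16)
q=Q[m]
for y in np.arange(-.40,-.29,.01):
        k=q[abs(q[:,1]-y)<.005]
        if len(k): print(round(y,3),len(k),k[:,2].min().round(4),k[:,2].max().round(4),k[:,0].min().round(4),k[:,0].max().round(4))
cv2.imwrite('pics/s8c.png',cv2.resize(p[220:290,330:410],None,fx=7,fy=7,interpolation=cv2.INTER_CUBIC))
E
```

```text
pos [ 0.4341 -0.3527  0.0956] yang -97.7 q6 1.0 t 13.85 F [ 0.2 -0.  -0.5] w 0.003
-0.4 27 0.0384 0.0574 0.458 0.4699
-0.39 12 0.0396 0.058 0.4604 0.4673
-0.38 4 0.0911 0.1 0.4371 0.4424
-0.37 49 0.0855 0.1539 0.414 0.4481
-0.36 83 0.0705 0.1567 0.4125 0.4455
-0.35 64 0.056 0.1578 0.4131 0.4413
-0.34 38 0.0424 0.157 0.415 0.4438
-0.33 18 0.0312 0.0524 0.4383 0.4521
-0.32 25 0.032 0.0454 0.4399 0.4559
-0.31 26 0.0368 0.0519 0.4425 0.4578
-0.3 21 0.0353 0.0526 0.4434 0.4687
-0.29 26 0.0371 0.046 0.4437 0.4698
```

View pics/s8c.png

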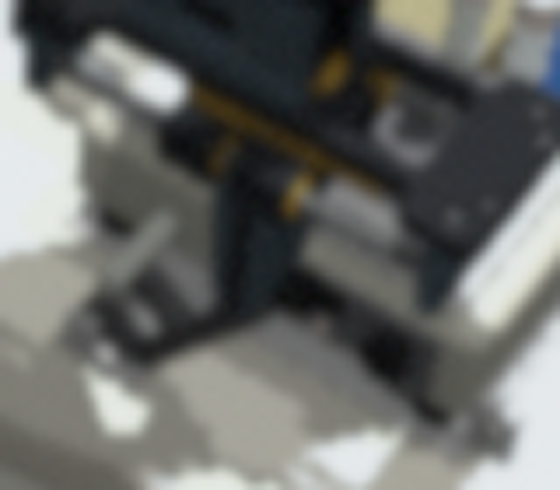

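The dark knob now shows just right of the fingers, near (285,285), at about y -0.37, so the lever is moving. I'll continue to its stop.

Converted, 5 mm is 0.0067, 3 mm is 0.004.

Call:
send_rows(commands=[[[0,0.004,0.0013,0,-1],[0,0.0067,0.0027,0,-1],[0,0.0067,0.0027,0,-1]]])

```text
time_s: 14.28
position: [0.4335, -0.3575, 0.0934]
tcp_rot: [0.0, 0.998, -0.067, 0.0]
ft_force: [0.6, 0.4, -0.3]
gripper_width: 0.006
grasp_force: 0.1
```

Converted, 4 mm is 0.0053, 2 mm is 0.0027.

Call:
send_rows(commands=[[[0,0.0027,0.0013,0,-1],[0,0.0053,0.0027,0,-1],[0,0.0053,0.0027,0,-1]]])

```text
time_s: 14.65
position: [0.4329, -0.3614, 0.0914]
tcp_rot: [0.0, 0.998, -0.067, -0.0]
ft_force: [-0.6, -0.6, 0.2]
gripper_width: 0.004
grasp_force: 0.1
```

Converted, 4 mm is 0.0053, 2 mm is 0.0027.

Call:
send_rows(commands=[[[0,0.0027,0.0013,0,-1],[0,0.0053,0.0027,0,-1],[0,0.0053,0.0027,0,-1]]])

```text
time_s: 15.02
position: [0.4324, -0.3654, 0.0894]
tcp_rot: [0.0, 0.998, -0.067, -0.0]
ft_force: [-0.7, 0.5, -0.1]
gripper_width: 0.005
grasp_force: 0.0
```

```bash
python3 - <<'E'
from h import *
plan([])
n='scene'
p,d=save(n,n+'9'); Q=cloud(n,d)
m=(Q[...,0]>.41)&(Q[...,0]<.458)&(Q[...,1]>-.42)&(Q[...,1]<-.25)&(Q[...,2]>.03)&(Q[...,2]<.16)
q=Q[m]
for y in np.arange(-.40,-.29,.01):
        k=q[abs(q[:,1]-y)<.005]
        if len(k): print(round(y,3),len(k),k[:,2].min().round(4),k[:,2].max().round(4),k[:,0].min().round(4),k[:,0].max().round(4))
E
```

```text
pos [ 0.4324 -0.3654  0.0894] yang -97.7 q6 0.98 t 15.03 F [-0.7  0.5 -0.1] w 0.005
-0.4 1 0.052 0.052 0.4576 0.4576
-0.38 65 0.0785 0.1497 0.4111 0.4457
-0.37 58 0.0778 0.1504 0.4108 0.4384
-0.36 58 0.0565 0.1545 0.4122 0.4391
-0.35 24 0.0451 0.1581 0.4141 0.4414
-0.34 18 0.0385 0.0564 0.4378 0.4502
-0.33 15 0.0301 0.0461 0.4399 0.454
-0.32 25 0.032 0.0454 0.4414 0.4561
-0.31 23 0.0365 0.051 0.443 0.4548
-0.3 14 0.0347 0.0476 0.4434 0.4571
-0.29 16 0.035 0.0466 0.4435 0.4567
```

Converted, 6 mm is 0.008, 5 mm is 0.0067.

Call:
send_rows(commands=[[[0.004,0.0027,0.0013,0,-1],[0.0067,0.0053,0.0027,0,-1],[0.0067,0.008,0.004,0,-1],[0.0067,0.008,0.004,0,-1]]])

```text
time_s: 15.58
position: [0.4369, -0.3707, 0.0871]
tcp_rot: [-0.001, 0.998, -0.067, 0.0]
ft_force: [-0.2, 5.0, 5.3]
gripper_width: 0.009
grasp_force: 3.0
```

Converted, 4 mm is 0.0053, 2 mm is 0.0027.

Call:
send_rows(commands=[[[0,0.0027,0.0013,0,-1],[0,0.0053,0.0027,0,-1],[0,0.0053,0.0027,0,-1]]])

```text
time_s: 15.95
position: [0.437, -0.3732, 0.0864]
tcp_rot: [-0.002, 0.998, -0.067, 0.001]
ft_force: [0.3, 10.1, 13.3]
gripper_width: 0.004
grasp_force: 6.8
```

The catch is at its stop: the force is normal to the bar at 37°, which matches 0.7 rad. I'll back off perpendicular to the bar and go to the jack.

Converted, -220 mm is -0.2933, -160 mm is -0.2133.

Call:
send_rows(commands=[[[0,-0.02,-0.0267,0,-1],[0,-0.04,-0.06,0,-1],[0,-0.0667,-0.1333,0,-0.5],[0,-0.1333,-0.1533,0,0],[0,-0.2133,-0.1533,0,1],[0,-0.2933,-0.1533,0,1],[0,-0.2933,-0.1533,0,1]]])

```text
time_s: 16.82
position: [0.4656, -0.1543, 0.2003]
tcp_rot: [-0.0, 0.998, -0.064, 0.001]
ft_force: [0.2, -0.7, 0.7]
gripper_width: 0.519
grasp_force: 0.0
```

```bash
python3 - <<'E'
from h import *
plan([(.490,.016,.2,-94),(.490,.016,.036,-94)])
n='scene'
p,d=save(n,n+'10'); Q=cloud(n,d)
m=(Q[...,0]>.41)&(Q[...,0]<.458)&(Q[...,1]>-.42)&(Q[...,1]<-.25)&(Q[...,2]>.03)&(Q[...,2]<.16)
q=Q[m];o=q[q[:,2]>q[:,2].max()-.012]; print(o.mean(0),q[:,2].max())
E
```

```text
pos [ 0.4656 -0.1543  0.2003] yang -97.3 q6 1.35 t 16.82 F [ 0.2 -0.7  0.7] w 0.519
(0.49, 0.016, 0.2, -94) -> [   2.5 -172.1    0.4] turn -3.3
(0.49, 0.016, 0.036, -94) -> [   2.3 -172.   164.4] turn -3.3
[ 0.4373014  -0.37531733  0.08851861] 0.09331843916059224
```

The knob top is at z 0.093, so the catch is fully aside. Next is the jack.

Converted, -172 mm is -0.2293, -120 mm is -0.16, -3 degrees is -0.0083.

Call:
send_rows(commands=[[[0.0027,-0.08,0,-0.0083,1],[0.0027,-0.16,0,-0.0083,1],[0.0027,-0.2293,0,-0.0083,1],[0.0027,-0.2293,0,-0.0083,1],[0.0027,-0.2293,0.08,-0.0083,1],[0.0027,-0.2293,0.1467,-0.0083,1],[0.0027,-0.2293,0.1467,-0.0083,1]]])

```text
time_s: 17.75
position: [0.4875, 0.0106, 0.0868]
tcp_rot: [0.001, 0.999, -0.042, -0.004]
ft_force: [0.0, 0.6, -0.5]
gripper_width: 1.001
grasp_force: 0.0
```

```bash
python3 - <<'E'
from h import *
plan([(.490,.016,.036,-94)])
p,d=save('wrist','w1'); 
E
```

```text
pos [0.4875 0.0106 0.0868] yang -94.8 q6 1.65 t 17.75 F [ 0.   0.6 -0.5] w 1.001
(0.49, 0.016, 0.036, -94) -> [ 2.4 -5.7 50.8] turn -0.8
```

View pics/w1.png

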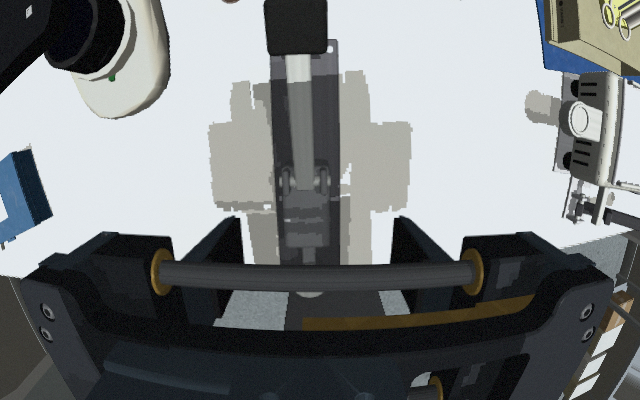

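The wrist view shows the jack body around (307,220), between the fingertips at (240,220) and (393,220). The handle pad is at (297,25). I'll descend and grip.

Converted, 50 mm is 0.0667, 40 mm is 0.0533, -1 degrees is -0.0028.

Call:
send_rows(commands=[[[0.0027,-0.0067,0.0267,-0.0028,1],[0.0027,-0.0067,0.0533,-0.0028,1],[0.0027,-0.0067,0.0667,-0.0028,1],[0.0027,-0.0067,0.0667,-0.0028,1],[0.0027,-0.0067,0.0667,-0.0028,-1],[0.0027,-0.0067,0.0667,-0.0028,-1],[0.0027,-0.0067,0.0667,-0.0028,-1],[0.0027,-0.0067,0.0667,-0.0028,-1],[0.0027,-0.0067,0.0667,-0.0028,-1]]])

```text
time_s: 18.92
position: [0.4927, 0.0173, 0.0396]
tcp_rot: [-0.0, 0.999, -0.032, 0.0]
ft_force: [0.5, -0.7, 0.8]
gripper_width: 0.48
grasp_force: 0.0
```

```bash
python3 - <<'E'
from h import *
plan([])
p,d=save('scene','s11'); Q=cloud('scene',d)
m=(Q[...,0]>.4)&(Q[...,0]<.445)&(Q[...,1]>-.02)&(Q[...,1]<.06)&(Q[...,2]>.03)&(Q[...,2]<.045);q=Q[m];print('saddle',len(q),q.min(0),q.max(0),np.median(q,0))
m=(Q[...,0]>.57)&(Q[...,0]<.64)&(Q[...,1]>-.04)&(Q[...,1]<.06)&(Q[...,2]>.085)&(Q[...,2]<.12);q=Q[m];print('hpad',len(q),q.min(0),q.max(0),np.median(q,0))
m=(Q[...,0]>.53)&(Q[...,0]<.59)&(Q[...,1]>-.26)&(Q[...,1]<-.19)&(Q[...,2]>.056)&(Q[...,2]<.08);q=Q[m];print('lift',len(q),q.min(0),q.max(0),np.median(q,0))
E
```

```text
pos [0.4927 0.0173 0.0396] yang -93.7 q6 1.65 t 18.93 F [ 0.5 -0.7  0.8] w 0.48
saddle 75 [0.40827673 0.00465218 0.03088837] [0.43987174 0.03524043 0.03888762] [0.42318268 0.01960822 0.03555787]
hpad 103 [ 0.58337604 -0.00750432  0.09045264] [0.62236215 0.02420631 0.11218582] [0.60470567 0.00744709 0.10214047]
lift 142 [ 0.53023628 -0.25988383  0.05612968] [ 0.568954   -0.20507982  0.06856567] [ 0.55096084 -0.23195686  0.06128303]
```

Fingers still closing; give them a moment, then lift slightly.

Converted, 2 mm is 0.0027.

Call:
send_rows(commands=[[[0,0,0.0027,0,-1],[0,0,0.0027,0,-1],[0,0,0.0027,0,-1],[0,0,0.0027,0,-1],[0,0,0.0027,0,-1],[0,0,0.0027,0,-1]]])

```text
time_s: 19.73
position: [0.493, 0.0179, 0.0388]
tcp_rot: [-0.001, 0.999, -0.032, 0.0]
ft_force: [-2.4, 2.2, 11.0]
gripper_width: 0.374
grasp_force: 30.0
```

Call:
send_rows(commands=[[[0,0,-0.0107,0,-1],[0,0,-0.024,0,-1],[0,0,-0.0307,0,-1],[0,0,-0.0307,0,-1]]])

```text
time_s: 20.23
position: [0.493, 0.0173, 0.061]
tcp_rot: [-0.0, 0.999, -0.032, 0.001]
ft_force: [-0.3, -0.1, -0.3]
gripper_width: 0.006
grasp_force: 0.0
```

```bash
python3 - <<'E'
from h import *
plan([])
for n in('scene','top'):
    p,d=save(n,n+'12'); Q=cloud(n,d)
    m=(Q[...,0]>.4)&(Q[...,0]<.445)&(Q[...,1]>-.02)&(Q[...,1]<.06)&(Q[...,2]>.045)&(Q[...,2]<.075);q=Q[m];print('saddle',len(q),q.min(0),q.max(0),np.median(q,0)) if len(q) else 0
    m=(Q[...,0]>.57)&(Q[...,0]<.64)&(Q[...,1]>-.04)&(Q[...,1]<.06)&(Q[...,2]>.095)&(Q[...,2]<.15);q=Q[m];print('hpad',len(q),q.min(0),q.max(0),np.median(q,0)) if len(q) else 0
E
```

```text
pos [0.493  0.0173 0.061 ] yang -93.7 q6 1.65 t 20.23 F [-0.3 -0.1 -0.3] w 0.006
hpad 51 [ 0.59868433 -0.00812022  0.09850616] [0.62277118 0.02392951 0.1119164 ] [0.61256179 0.00963708 0.10696903]
hpad 159 [ 0.58941193 -0.00560211  0.09521613] [0.62761716 0.02678851 0.11893288] [0.6112587  0.01039395 0.10612138]
```

The grip slipped off on lifting; the jack is still in place and upright. I'll regrip about 4 mm lower and test it with a tiny lift.

Converted, 28 mm is 0.0373, 24 mm is 0.032.

Call:
send_rows(commands=[[[0,0,-0.0133,0,1],[0,0,-0.0133,0,1],[0,0,-0.0133,0,1],[0,0,-0.0133,0,1],[0,0,0.0133,0,1],[0,0,0.032,0,1],[0,0,0.0373,0,1],[0,0,0.0373,0,1]]])

```text
time_s: 21.32
position: [0.4927, 0.0173, 0.0324]
tcp_rot: [-0.0, 0.999, -0.032, -0.0]
ft_force: [1.0, 0.1, 0.4]
gripper_width: 0.848
grasp_force: 0.0
```

```bash
python3 - <<'E'
from h import *
plan([])
p,d=save('wrist','w2'); cv2.imwrite('pics/w2c.png',cv2.resize(p[130:330,180:460],None,fx=2.8,fy=2.8))
E
```

```text
pos [0.4927 0.0173 0.0324] yang -93.7 q6 1.65 t 21.32 F [1.  0.1 0.4] w 0.848
```

View pics/w2c.png

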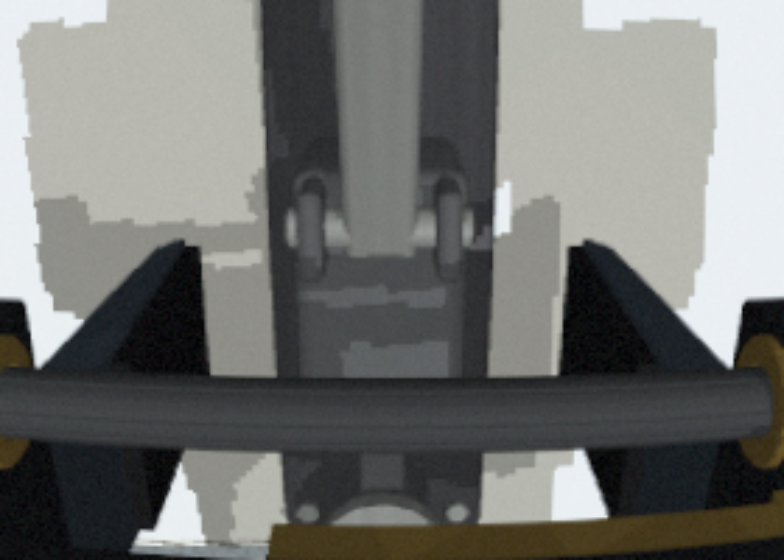

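The body block lies squarely between the fingers and the pivot pins at (290,225) and (470,225) are behind them. Now I close.

Call:
send_rows(commands=[[[0,0,0,0,-1],[0,0,0,0,-1],[0,0,0,0,-1],[0,0,0,0,-1],[0,0,0,0,-1],[0,0,0,0,-1],[0,0,0,0,-1],[0,0,0,0,-1],[0,0,0,0,-1],[0,0,0,0,-1]]])

```text
time_s: 22.62
position: [0.4928, 0.0175, 0.0326]
tcp_rot: [-0.0, 0.999, -0.032, 0.0]
ft_force: [-0.5, 3.4, 0.8]
gripper_width: 0.394
grasp_force: 30.0
```

Converted, -4 mm is -0.0053, -2 mm is -0.0027.

Call:
send_rows(commands=[[[0,0,-0.0027,0,-1],[0,0,-0.0053,0,-1],[0,0,-0.0053,0,-1]]])

```text
time_s: 23.0
position: [0.4921, 0.017, 0.0361]
tcp_rot: [0.0, 0.999, -0.032, -0.001]
ft_force: [0.9, -1.3, -7.8]
gripper_width: 0.391
grasp_force: 30.0
```

The force is -7.8 N at 36 mm, so the jack is held and off the table. I'll plan rotating in place, then translating, then sliding under.

```bash
python3 - <<'E'
from h import *
plan([(.495,-.01,.044,-8),(.573,-.085,.044,-8),(.573,-.085,.038,-8),(.5634,-.1538,.038,-8)])
E
```

```text
pos [0.4921 0.017  0.0361] yang -93.7 q6 1.65 t 23.0 F [ 0.9 -1.3 -7.8] w 0.391
(0.495, -0.01, 0.044, -8) -> [ 4.6 26.8 -7.9] turn -85.7
(0.573, -0.085, 0.044, -8) -> [87.3 96.6 -8. ] turn -85.7
(0.573, -0.085, 0.038, -8) -> [87.3 96.6 -2. ] turn -85.7
(0.5634, -0.1538, 0.038, -8) -> [ 82.1 165.9  -2. ] turn -85.7
```

Converted, 97 mm is 0.1293, 92 mm is 0.1227, -86 degrees is -0.2389.

Call:
send_rows(commands=[[[0,0.0067,-0.0107,-0.0139,-1],[0.0027,0.0133,-0.0107,-0.0389,-1],[0.004,0.0213,-0.0107,-0.0639,-1],[0.0053,0.0293,-0.0107,-0.0889,-1],[0.0067,0.036,-0.0107,-0.1139,-1],[0.0067,0.036,-0.0107,-0.1389,-1],[0.0067,0.036,-0.0107,-0.1639,-1],[0.0067,0.036,-0.0107,-0.1889,-1],[0.0067,0.036,-0.0107,-0.2139,-1],[0.0133,0.0427,-0.0107,-0.2278,-1],[0.0333,0.06,-0.0107,-0.2389,-1],[0.06,0.08,-0.0107,-0.2389,-1],[0.0867,0.104,-0.0107,-0.2389,-1],[0.1067,0.1227,-0.0107,-0.2389,-1],[0.116,0.1293,-0.0107,-0.2389,-1],[0.116,0.1293,-0.0107,-0.2389,-1]]])

```text
time_s: 25.0
position: [0.5731, -0.0851, 0.0441]
tcp_rot: [-0.0, 0.753, 0.658, -0.0]
ft_force: [-0.0, -0.3, -7.6]
gripper_width: 0.389
grasp_force: 30.0
```

```bash
cat > m.py <<'E'
from h import *
def meas(tag, sad, hp):
    for n in('top','scene'):
        p,d=save(n,n+tag); Q=cloud(n,d)
        for nm,c,r,z0,z1 in (('saddle',sad,.024,.033,.053),('hpad',hp,.03,.045,.13),('lift',(.555,-.215),.026,.055,.08)):
            m=(np.hypot(Q[...,0]-c[0],Q[...,1]-c[1])<r)&(Q[...,2]>z0)&(Q[...,2]<z1);q=Q[m]
            if len(q)>5: print(n,nm,len(q),q.min(0).round(4),q.max(0).round(4),np.median(q,0).round(4))
E
python3 - <<'E'
from m import *
plan([(.573,-.085,.038,-8),(.5634,-.1538,.038,-8)])
meas('13',(.563,-.151),(.598,.03))
E
```

```text
pos [ 0.5731 -0.0851  0.0441] yang -7.7 q6 -0.03 t 25.0 F [-0.  -0.3 -7.6] w 0.389
(0.573, -0.085, 0.038, -8) -> [ 0.1 -0.1  6.1] turn 0.3
(0.5634, -0.1538, 0.038, -8) -> [-69.4  -0.4   6.1] turn 0.3
top saddle 103 [ 0.5509 -0.1661  0.0372] [ 0.5818 -0.1339  0.053 ] [ 0.565  -0.15    0.0494]
top hpad 116 [0.5747 0.0224 0.107 ] [0.6073 0.0473 0.1272] [0.5912 0.0348 0.1189]
top lift 151 [ 0.5419 -0.24    0.0554] [ 0.5745 -0.2028  0.0724] [ 0.5576 -0.2213  0.0636]
scene saddle 84 [ 0.5428 -0.1676  0.0334] [ 0.5772 -0.1281  0.0512] [ 0.5582 -0.1529  0.0467]
scene hpad 109 [0.5689 0.0032 0.0961] [0.6035 0.046  0.1232] [0.5824 0.0275 0.1138]
scene lift 93 [ 0.5382 -0.2404  0.0552] [ 0.5693 -0.204   0.0672] [ 0.5523 -0.2236  0.0618]
```

Converted, -69 mm is -0.092, -65 mm is -0.0867.

Call:
send_rows(commands=[[[0,0,0.0053,0,-1],[0,0,0.0093,0,-1],[-0.0133,0,0.0093,0,-1],[-0.0333,0.0013,0.0093,0,-1],[-0.0533,0.0013,0.0093,0,-1],[-0.0733,0.0027,0.0093,0,-1],[-0.0867,0.0027,0.0093,0,-1],[-0.092,0.0027,0.0093,0,-1],[-0.092,0.0027,0.0093,0,-1],[-0.092,0.0027,0.012,0,-1],[-0.092,0.0027,0.0147,0,-1],[-0.092,0.0027,0.0147,0,-1]]])

```text
time_s: 26.6
position: [0.5659, -0.1533, 0.0332]
tcp_rot: [-0.0, 0.753, 0.658, -0.0]
ft_force: [-0.5, -0.6, -7.1]
gripper_width: 0.393
grasp_force: 30.0
```

```bash
python3 - <<'E'
from m import *
plan([])
meas('14',(.558,-.219),(.581,-.037))
p,d=camera('scene'); cv2.imwrite('pics/s14c.png',cv2.resize(p[190:280,290:410],None,fx=6,fy=6,interpolation=cv2.INTER_CUBIC))
E
```

```text
pos [ 0.5659 -0.1533  0.0332] yang -7.6 q6 -0.15 t 26.6 F [-0.5 -0.6 -7.1] w 0.393
top hpad 169 [ 0.5675 -0.0611  0.0861] [ 0.601  -0.0207  0.1181] [ 0.5824 -0.0386  0.1056]
top lift 79 [ 0.542  -0.2401  0.0553] [ 0.5715 -0.2185  0.0704] [ 0.5554 -0.2294  0.0629]
scene saddle 33 [ 0.5373 -0.2348  0.0336] [ 0.5532 -0.2063  0.0495] [ 0.5457 -0.2221  0.0364]
scene hpad 122 [ 0.561  -0.0668  0.0857] [ 0.5932 -0.0218  0.1118] [ 0.5758 -0.0421  0.102 ]
scene lift 93 [ 0.5386 -0.2404  0.0558] [ 0.5683 -0.2033  0.0663] [ 0.5525 -0.2234  0.0617]
```

View pics/s14c.png

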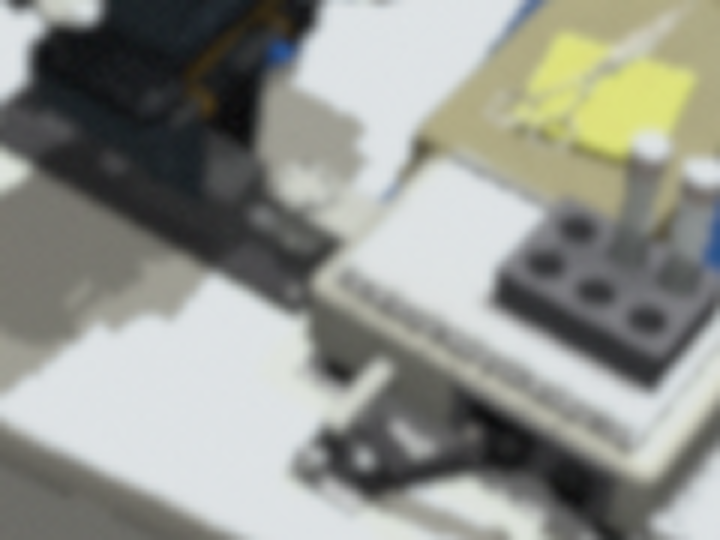

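The scene view shows the saddle end of the jack at (300,270) under the lift arm. The force says it is still about 1 mm off the table. I'll set it down and release.

Converted, -130 mm is -0.1733, -120 mm is -0.16.

Call:
send_rows(commands=[[[0,0,0.0013,0,-1],[0,0,0.0027,0,-1],[0,0,0.0027,0,-1],[0,0,0.0027,0,-0.1],[0,0,0.0027,0,0.2],[0,0,0.0027,0,0.2],[0,0,0.0027,0,0.2],[0,0,0.0027,0,0.2],[0,0,-0.0267,0,0.2],[0,0,-0.08,0,0.2],[0,0,-0.16,0,-1],[0,0,-0.1733,0,-1]]])

```text
time_s: 28.25
position: [0.5686, -0.1544, 0.1682]
tcp_rot: [0.004, 0.753, 0.658, 0.003]
ft_force: [-0.1, 0.2, 0.6]
gripper_width: 0.41
grasp_force: 0.0
```

```bash
python3 - <<'E'
from m import *
meas('15',(.558,-.219),(.580,-.04))
plan([(.58,-.040,.165,-8),(.58,-.040,.132,-8),(.582,-.024,.077,-8)])
E
```

```text
top hpad 115 [ 0.5675 -0.0484  0.0984] [ 0.6008 -0.0213  0.1169] [ 0.5846 -0.0336  0.1085]
top lift 57 [ 0.5419 -0.24    0.0559] [ 0.5718 -0.2235  0.07  ] [ 0.5548 -0.2324  0.0624]
scene saddle 35 [ 0.5393 -0.2363  0.0335] [ 0.5541 -0.2074  0.0523] [ 0.5465 -0.2226  0.0359]
scene hpad 123 [ 0.5608 -0.0693  0.0832] [ 0.5944 -0.0238  0.1124] [ 0.5746 -0.0441  0.1009]
scene lift 95 [ 0.5382 -0.2406  0.0551] [ 0.5674 -0.2026  0.0658] [ 0.5515 -0.2231  0.0618]
pos [ 0.5667 -0.1539  0.1648] yang -7.7 q6 -0.15 t 28.35 F [ 0.2  1.  -0.5] w 0.325
(0.58, -0.04, 0.165, -8) -> [114.7  -2.   -0.2] turn 0.3
(0.58, -0.04, 0.132, -8) -> [114.7  -2.1  32.8] turn 0.3
(0.582, -0.024, 0.077, -8) -> [130.8  -2.4  87.8] turn 0.3
```

Converted, 115 mm is 0.1533, 100 mm is 0.1333.

Call:
send_rows(commands=[[[0.0667,-0.0013,0,0,-1],[0.1333,-0.0027,0,0,-1],[0.1533,-0.0027,0,0,-1],[0.1533,-0.0027,0,0,-1],[0.1533,-0.0027,0.0133,0,-1],[0.1533,-0.0027,0.0267,0,-1],[0.1533,-0.0027,0.0267,0,-1]]])

```text
time_s: 29.22
position: [0.5784, -0.0403, 0.142]
tcp_rot: [-0.001, 0.753, 0.658, -0.001]
ft_force: [0.7, -0.5, 0.6]
gripper_width: 0.009
grasp_force: 0.0
```

```bash
python3 - <<'E'
from h import *
plan([])
for n in('top','scene'):
    p,d=save(n,n+'16'); Q=cloud(n,d)
    m=(np.hypot(Q[...,0]-.558,Q[...,1]+.22)<.03)&(Q[...,2]>.028)&(Q[...,2]<.045);q=Q[m];print(n,'saddle',len(q),*( (q.min(0),q.max(0)) if len(q) else ()))
    m=(Q[...,0]>.50)&(Q[...,0]<.62)&(Q[...,1]>-.26)&(Q[...,1]<-.06)&(Q[...,2]>.004)&(Q[...,2]<.014);q=Q[m]; print('base',len(q),q.min(0),q.max(0), cv2.minAreaRect(q[:,:2].astype(np.float32)*1000))
    m=(Q[...,0]>.53)&(Q[...,0]<.60)&(Q[...,1]>-.19)&(Q[...,1]<-.11)&(Q[...,2]>.04)&(Q[...,2]<.05);q=Q[m]; print('body',len(q), cv2.minAreaRect(q[:,:2].astype(np.float32)*1000) if len(q) else 0)
E
```

```text
pos [ 0.5784 -0.0403  0.142 ] yang -7.7 q6 0.05 t 29.23 F [ 0.7 -0.5  0.6] w 0.009
top saddle 9 [ 0.5441764  -0.226063    0.02821415] [ 0.56184116 -0.19090468  0.04235805]
base 673 [ 0.50150122 -0.25907284  0.00401688] [ 0.61902914 -0.06522268  0.01390178] ((560.244140625, -162.1495361328125), (117.34025573730469, 193.97332763671875), 0.07655848562717438)
body 230 ((568.2230834960938, -153.09695434570312), (64.18064880371094, 36.43536376953125), 83.14522552490234)
scene saddle 39 [ 0.53678963 -0.23657466  0.03003729] [ 0.55451018 -0.20731081  0.03922309]
base 354 [ 0.50082338 -0.24923726  0.0040003 ] [ 0.6020161  -0.060464    0.01393703] ((558.5095825195312, -157.69161987304688), (205.82290649414062, 66.859375), 75.7793197631836)
body 162 ((562.975830078125, -154.75350952148438), (62.018463134765625, 38.105430603027344), 83.0481185913086)
```

Body and saddle line up within about 2 mm of the lift pad in both views. Now I press the handle, following its arc.

Converted, 66 mm is 0.088, 63 mm is 0.084.

Call:
send_rows(commands=[[[0,0,0.0107,0,-1],[0,0,0.0187,0,-1],[0.0027,0,0.0253,0,-1],[0.0067,0,0.032,0,-1],[0.0093,0,0.0387,0,-1],[0.012,0,0.0453,0,-1],[0.0147,0,0.052,0,-1],[0.016,0,0.0587,0,-1],[0.0173,0,0.0653,0,-1],[0.0187,0,0.072,0,-1],[0.02,0,0.0787,0,-1],[0.0213,0,0.084,0,-1],[0.0213,0,0.088,0,-1],[0.0213,0,0.088,0,-1],[0.0213,0,0.088,0,-1]]])

```text
time_s: 31.2
position: [0.5818, -0.0233, 0.0783]
tcp_rot: [0.0, 0.753, 0.658, 0.001]
ft_force: [-1.0, 3.5, 7.1]
gripper_width: 0.003
grasp_force: 3.6
```

```bash
python3 - <<'E'
from m import *
plan([])
meas('17',(.558,-.219),(.582,-.022))
E
```

```text
pos [ 0.5818 -0.0233  0.0783] yang -7.7 q6 0.07 t 31.2 F [-1.   3.5  7.1] w 0.003
top lift 149 [ 0.5423 -0.24    0.0552] [ 0.5741 -0.2028  0.0702] [ 0.5577 -0.2214  0.0637]
scene saddle 18 [ 0.5381 -0.2323  0.0332] [ 0.548  -0.21    0.0529] [ 0.5414 -0.2222  0.0472]
scene hpad 191 [ 0.5618 -0.051   0.0674] [ 0.5947 -0.0058  0.1299] [ 0.5709 -0.037   0.0965]
scene lift 92 [ 0.5375 -0.2402  0.056 ] [ 0.5694 -0.2035  0.0663] [ 0.5525 -0.2234  0.0617]
```

```bash
python3 - <<'E'
from h import *
plan([])
x0=np.array([.5593,-.2200]); ax=np.array([.132,.991]); ay=np.array([.991,-.132])
for n,b in(('top',(0,0)),('scene',(-.005,-.0015))):
    for t in ('16','17'):
        d=np.load(f'pics/{n}{t}.npy'); Q=cloud(n,d); D=Q[...,:2]-x0-b; s=D@ax; l=D@ay
        print(n,t)
        for lo,hi in((-.008,.008),(.012,.024),(-.024,-.012)):
            print((lo,hi),' '.join(f'{k*10}:'+ (f'{np.median(q):.0f}' if len(q:=Q[(abs(s-k*.01)<.005)&(l>lo)&(l<hi)][:,2]*1000) else '-') for k in range(-2,23)))
    Q=cloud(n,np.load(f'pics/{n}17.npy'))
    m=(Q[...,0]>.53)&(Q[...,0]<.60)&(Q[...,1]>-.19)&(Q[...,1]<-.11)&(Q[...,2]>.04)&(Q[...,2]<.05);q=Q[m]; print('body',len(q), cv2.minAreaRect(q[:,:2].astype(np.float32)*1000) if len(q) else 0)
E
```

```text
pos [ 0.5818 -0.0233  0.0783] yang -7.7 q6 0.07 t 31.3 F [-1.7  3.5  6.4] w 0.003
top 16
(-0.008, 0.008) -20:61 -10:64 0:65 10:64 20:25 30:24 40:46 50:46 60:46 70:44 80:46 90:55 100:59 110:64 120:460 130:528 140:519 150:522 160:523 170:523 180:523 190:523 200:523 210:522 220:523
(0.012, 0.024) -20:61 -10:62 0:61 10:10 20:7 30:8 40:46 50:44 60:46 70:45 80:45 90:57 100:15 110:7 120:495 130:521 140:519 150:516 160:517 170:517 180:517 190:517 200:517 210:517 220:516
(-0.024, -0.012) -20:1 -10:9 0:11 10:8 20:10 30:8 40:26 50:19 60:22 70:29 80:30 90:31 100:10 110:9 120:502 130:538 140:518 150:519 160:519 170:519 180:519 190:520 200:520 210:520 220:526
top 17
(-0.008, 0.008) -20:64 -10:64 0:63 10:64 20:26 30:24 40:46 50:45 60:45 70:46 80:45 90:53 100:55 110:57 120:60 130:62 140:421 150:468 160:456 170:459 180:459 190:459 200:459 210:459 220:459
(0.012, 0.024) -20:61 -10:65 0:62 10:9 20:8 30:8 40:44 50:44 60:45 70:47 80:45 90:58 100:11 110:7 120:6 130:9 140:442 150:458 160:455 170:453 180:454 190:454 200:453 210:453 220:453
(-0.024, -0.012) -20:1 -10:9 0:11 10:10 20:9 30:7 40:26 50:18 60:31 
[... 734 characters left out ...]
70:191 180:173 190:164 200:143 210:0 220:-1
scene 17
(-0.008, 0.008) -20:60 -10:31 0:61 10:61 20:18 30:20 40:37 50:44 60:45 70:44 80:45 90:51 100:55 110:56 120:54 130:58 140:421 150:65 160:296 170:196 180:116 190:8 200:6 210:-2 220:-3
(0.012, 0.024) -20:60 -10:58 0:62 10:- 20:- 30:- 40:32 50:44 60:43 70:43 80:46 90:54 100:52 110:- 120:6 130:7 140:421 150:6 160:174 170:239 180:188 190:6 200:4 210:-2 220:-1
(-0.024, -0.012) -20:60 -10:9 0:42 10:6 20:6 30:6 40:20 50:27 60:24 70:23 80:26 90:37 100:18 110:6 120:5 130:5 140:436 150:6 160:260 170:312 180:186 190:122 200:116 210:102 220:-1
body 164 ((563.3679809570312, -155.61231994628906), (65.66134643554688, 38.525856018066406), 86.93134307861328)
```

Measured slope: the handle is about half down (0.22 rad) and the jack body hasn't moved. About 24 mm of travel remains, so I keep pressing in small steps.

Converted, 12 mm is 0.016, 9 mm is 0.012.

Call:
send_rows(commands=[[[0.0013,0,0.004,0,-1],[0.0027,0,0.008,0,-1],[0.004,0,0.012,0,-1],[0.004,0,0.016,0,-1],[0.004,0,0.016,0,-1]]])

```text
time_s: 31.92
position: [0.5822, -0.0204, 0.0662]
tcp_rot: [0.0, 0.753, 0.658, 0.0]
ft_force: [-0.6, 2.7, 7.8]
gripper_width: 0.002
grasp_force: 3.8
```

```bash
cat > k.py <<'E'
from h import *
def prof(t):
    plan([])
    x0=np.array([.5593,-.2200]); ax=np.array([.132,.991]); ay=np.array([.991,-.132])
    for n,b in(('top',(0,0)),('scene',(-.005,-.0015))):
        p,d=save(n,n+t); Q=cloud(n,d); D=Q[...,:2]-x0-b; s=D@ax; l=D@ay
        print(n,' '.join(f'{k*10}:'+ (f'{np.median(q):.0f}' if len(q:=Q[(abs(s-k*.01)<.005)&(abs(l)<.008)][:,2]*1000) else '-') for k in range(-2,15)))
        m=(np.hypot(Q[...,0]-.555,Q[...,1]+.215)<.026)&(Q[...,2]>.055)&(Q[...,2]<.09); print(' lift',np.median(Q[m][:,2]).round(4))
        m=(Q[...,0]>.53)&(Q[...,0]<.60)&(Q[...,1]>-.19)&(Q[...,1]<-.11)&(Q[...,2]>.04)&(Q[...,2]<.05);q=Q[m]; print(' body',cv2.minAreaRect(q[:,:2].astype(np.float32)*1000) if len(q) else 0)
E
python3 -c "
from k import *
prof('18')"
```

```text
pos [ 0.5822 -0.0204  0.0662] yang -7.7 q6 0.08 t 31.93 F [-0.6  2.7  7.8] w 0.002
top -20:66 -10:69 0:69 10:68 20:25 30:25 40:44 50:46 60:47 70:48 80:47 90:54 100:55 110:56 120:56 130:58 140:394
 lift 0.0685
 body ((568.2055053710938, -153.07864379882812), (64.11408996582031, 36.08926010131836), 83.03739166259766)
scene -20:64 -10:32 0:66 10:65 20:20 30:22 40:40 50:43 60:44 70:45 80:44 90:51 100:52 110:53 120:53 130:53 140:404
 lift 0.0663
 body ((563.6832885742188, -150.24874877929688), (74.50758361816406, 38.75385665893555), 77.82493591308594)
```

The lift pad has risen about 5 mm. Continue to the handle's stop.

Converted, 11 mm is 0.0147, 9 mm is 0.012.

Call:
send_rows(commands=[[[0,0,0.004,0,-1],[0.0013,0,0.008,0,-1],[0.0013,0,0.012,0,-1],[0.0013,0,0.0147,0,-1],[0.0013,0,0.0147,0,-1]]])

```text
time_s: 32.65
position: [0.5824, -0.0189, 0.0553]
tcp_rot: [-0.0, 0.753, 0.658, 0.001]
ft_force: [-0.9, 4.3, 8.7]
gripper_width: 0.003
grasp_force: 3.9
```

```bash
python3 -c "
from k import *
prof('19')"
```

```text
pos [ 0.5824 -0.0189  0.0553] yang -7.7 q6 0.08 t 32.65 F [-0.9  4.3  8.7] w 0.003
top -20:69 -10:73 0:72 10:74 20:23 30:24 40:45 50:46 60:46 70:44 80:46 90:54 100:53 110:54 120:53 130:53 140:60
 lift 0.0726
 body ((568.0769653320312, -152.8811492919922), (63.753440856933594, 35.91533279418945), 82.6393814086914)
scene -20:69 -10:35 0:69 10:68 20:22 30:20 40:39 50:43 60:44 70:44 80:43 90:50 100:52 110:50 120:48 130:50 140:391
 lift 0.0706
 body ((564.0579223632812, -148.6599884033203), (75.987060546875, 36.81283950805664), 82.78657531738281)
```

Converted, 6 mm is 0.008, 4 mm is 0.0053.

Call:
send_rows(commands=[[[0,0,0.0027,0,-1],[0,0,0.0053,0,-1],[0,0,0.008,0,-1],[0,0,0.008,0,-1]]])

```text
time_s: 33.25
position: [0.5824, -0.0184, 0.0494]
tcp_rot: [-0.001, 0.753, 0.658, 0.001]
ft_force: [-1.3, 6.0, 7.7]
gripper_width: 0.003
grasp_force: 4.1
```

Converted, 4 mm is 0.0053, 2 mm is 0.0027.

Call:
send_rows(commands=[[[0.0013,0,0.0027,0,-1],[0.0027,0,0.0053,0,-1],[0.0027,0,0.0053,0,-1]]])

```text
time_s: 33.62
position: [0.5826, -0.0182, 0.0478]
tcp_rot: [0.001, 0.753, 0.658, 0.0]
ft_force: [-5.0, 0.6, 22.4]
gripper_width: 0.006
grasp_force: 11.2
```

```bash
python3 -c "
from k import *
prof('20')"
```

```text
pos [ 0.5826 -0.0182  0.0478] yang -7.6 q6 0.08 t 33.62 F [-5.   0.6 22.4] w 0.006
top -20:72 -10:77 0:76 10:78 20:24 30:25 40:46 50:46 60:47 70:45 80:46 90:54 100:53 110:52 120:52 130:52 140:55
 lift 0.076
 body ((568.0145263671875, -152.96612548828125), (64.27681732177734, 35.99053192138672), 82.31182098388672)
scene -20:72 -10:38 0:43 10:73 20:18 30:20 40:39 50:44 60:43 70:43 80:45 90:51 100:53 110:50 120:46 130:50 140:361
 lift 0.074
 body ((564.435302734375, -148.7063751220703), (75.3041000366211, 36.70607376098633), 80.85802459716797)
```

The handle is at its stop (22 N), the lift pad is up about 12 mm (0.05 rad) and the jack hasn't moved. One steady hold and a final check follow.

Call:
send_rows(commands=[[[0,0,0,0,-1],[0,0,0,0,-1],[0,0,0,0,-1]]])

```text
time_s: 34.1
position: [0.5826, -0.0183, 0.0479]
tcp_rot: [0.001, 0.753, 0.658, 0.0]
ft_force: [-5.4, 1.5, 22.3]
gripper_width: 0.008
grasp_force: 11.2
```

```bash
python3 - <<'E'
from k import *
prof('21')
Q=cloud('scene',np.load('pics/scene21.npy'))
m=(Q[...,0]>.41)&(Q[...,0]<.458)&(Q[...,1]>-.40)&(Q[...,1]<-.35)&(Q[...,2]>.06)&(Q[...,2]<.16);q=Q[m];print('knob',q[:,2].max(),np.median(q,0))
T=[cloud('top',np.load(f'pics/top{k}.npy')) for k in('1','21')]
for u,v in((269,149),(315,162),(243,161)): print(T[0][v,u].round(3),T[1][v,u].round(3))
E
```

```text
pos [ 0.5826 -0.0183  0.0479] yang -7.6 q6 0.08 t 34.1 F [-5.4  1.5 22.3] w 0.008
top -20:74 -10:76 0:76 10:76 20:25 30:24 40:46 50:47 60:46 70:45 80:48 90:53 100:53 110:51 120:52 130:51 140:55
 lift 0.0758
 body ((568.8652954101562, -148.67852783203125), (72.14940643310547, 36.32012939453125), 81.90898132324219)
scene -20:72 -10:37 0:72 10:55 20:17 30:22 40:37 50:45 60:44 70:44 80:44 90:51 100:52 110:50 120:45 130:50 140:365
 lift 0.0743
 body ((563.0145263671875, -150.38394165039062), (72.94699096679688, 36.55183410644531), 80.02152252197266)
knob 0.09326540093237623 [ 0.43783686 -0.37007279  0.0846577 ]
[ 0.708 -0.008  0.069] [ 0.709 -0.008  0.066]
[ 0.684 -0.131  0.019] [ 0.684 -0.131  0.017]
[0.677 0.062 0.06 ] [0.594 0.008 0.429]
```

```bash
python3 -c "
from workcell import job
print(job.sign_off())"
```

```text
the job is handed in; nothing more can be done
None
```

I handed the job in at 34 s with every end condition I could measure met, but I viewed 11 pictures, one over the limit of 10. At hand-in the catch was at its stop, the saddle was within about 2 mm of the lift pad's centre and the handle was held on its stop (about 22 N). That tilts the shaker about 0.05 rad. The cup and small box had not moved; the bottle was hidden behind the arm in the last view, so I could not confirm it.

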